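# Feel for the proud rest button and press it level

## Task

One of the five steel rest buttons on the aluminium plate has crept up a few millimetres. Take the steel probe from its wooden stand, touch the buttons lightly with its tip to find the high one, and with the probe press only that button down until it is level with the other four, not deeper and without pushing any other button in. Then put the probe back upright in its stand, down to the collar, and leave the other things on the bench where they lie.

Things in the scene. Friction and masses are not known exactly. Their poses are not given: they have to be found in the camera images.
- board: fixed plywood board, 190 x 190 x 12 mm, on the bench; origin at the centre of its underside, x, y along its edges, z up. Let into it, centred and square to it, is a fixed aluminium plate 140 x 140 mm; its face lies 25 to 31 mm above the bench (not known closer). Five round steel rest buttons 18 mm across, flat-topped, stand on the plate, at the centre and at (+-46, +-46) mm in the board's x, y.
- board_top (a point): centre of the board's upper side, 12 mm above the bench, under the plate's centre. Of the buttons above it, four stand level, 4 mm above the plate's face (within 0.3 mm); one stands 3 to 4.5 mm higher. All are a tight press fit with no spring: they stay put under a touch of up to 7 N, give way downward at about 10 N, stay where pushed and cannot be raised again.
- probe: loose steel hand probe, about 0.12 kg, upright in its stand: a square grip 16 x 16 mm, 52 mm long, above a round collar 26 mm across and 5 mm thick, and below the collar a round pin 8 mm across and 44 mm long with a rounded tip. Origin on the axis at the collar's underside, z up along the grip, x and y square to the grip's flats. The grip is 5 to 57 mm above it.
- probe_tip (a point): the rounded tip of the probe's pin, 44 mm below the probe's origin
- stand: fixed wooden block, 60 x 60 x 50 mm, with an upright hole in the middle of its top, 16 mm across and 47 mm deep with a small chamfer; origin at the centre of its underside, z up. The probe stands in it with the collar resting on the top, 50 mm above the bench.
- rest_a (a joint): how far the button that has crept up stands above its working level (m, positive is up, range -0.004 to 0.006). The joint's name does not tell in which of the five places the button sits; the places are shuffled. Zero: level with the other four.
- sanding_block: bystander: loose sanding block, 61 x 105 x 31 mm, behind the stand, towards the bench's far edge; origin at the centre of its underside
- offcut: bystander: loose wooden offcut, 50 x 60 x 22 mm, between robot and stand; origin at the centre of its underside
- rest_b (a joint): how far one of the four good buttons stands above its working level (m, positive is up, range -0.004 to 0.006). The joint's name does not tell in which of the five places the button sits; the places are shuffled. 
- rest_c (a joint): how far one of the four good buttons stands above its working level (m, positive is up, range -0.004 to 0.006). The joint's name does not tell in which of the five places the button sits; the places are shuffled. 
- rest_d (a joint): how far one of the four good buttons stands above its working level (m, positive is up, range -0.004 to 0.006). The joint's name does not tell in which of the five places the button sits; the places are shuffled. 
- rest_e (a joint): how far one of the four good buttons stands above its working level (m, positive is up, range -0.004 to 0.006). The joint's name does not tell in which of the five places the button sits; the places are shuffled. 
Mind the look-alikes: they are no part of the job. Of the things shaped like the probe, the steel one is meant.

How it is judged:
By the outcome, as a careful person would: the job done as asked, in the order asked, and still so for the second after the job is handed in, with the robot touching nothing.
It also fails if it takes over 67 s, if anything falls off the work surface, if the arm or the gripper's body presses on something with over 40 N, if the wrist force passes 120 N, or if a joint passes its speed limit or range.

## Robot

A 6-joint arm with a two-finger parallel gripper is mounted at the origin on the work surface; the furniture and walls round the work are solid. World frame = base frame: x ahead of the robot, y to its left, z up, the work surface at z = 0. Lengths are in m, angles in rad, forces in N, time in s.
With the tool pointing down it reaches from about 0.375 to 0.975 m from the base axis. Payload 3.8 kg.
Tool frame: the origin (TCP) lies on the centre line of the jaws, within the pads' length; the fingertips stand 14 mm ahead of it and the grasp point (between the pads) lies 5 mm behind it; z points along the fingers, x is the direction in which the jaws open and shut, and the axes are right-handed (so a half turn about z gives the same grasp; the last joint's range is limited). The gripper opens to 85 mm and grips with 20 to 120 N. Pads are 22 mm wide; open, the fingers measure 114 mm over their backs; the gripper's body (76 mm by 85 mm) begins 54 mm behind the grasp point. The pads swing forward as they close: fully open they stand 13 mm farther back than shut.
Start: joints at [1.108, 0.264, 1.604, -0, 1.274, -0.037], TCP at [0.279, 0.615, 0.224] pointing down, gripper open.
Joint ranges: [-2.63, 2.63], [-0.94, 2.18], [0.31, 2.57], [-1.31, 4.45], [0, 2.66], [-2.55, 2.55]. Speed limits (rad/s): [2.57, 2.57, 3.14, 3.14, 3.14, 3.14].

## Interface

Orientations are given as a rotation vector (axis times angle).
In Python, from workcell import bot gives the robot as it stands. The module is installed in compiled form; this text tells all that it offers.
- The arm moves only by the tool arm_command, never from a script. Its argument "steps" is one flat list of numbers, 7 for each row, row after row: the shift along the tool's x, y, z in units of 30 mm (1.0 is 30 mm), then the turn, a rotation vector about the tool's x, y, z in units of 6 degrees (1.0 is 6 degrees), then the opening, from 0 (shut) to 1 (fully open). In form: [tx, ty, tz, ax, ay, az, fingers, tx, ty, tz, ax, ay, az, fingers, ...]. A call has 1 to 10 rows; each row shifts and turns the commanded pose from where the row before left it, along the tool's axes as they then stand; what a row does not reach is not made up. A row lasts 1/8 s, in which the tool goes at most 62.5 mm and 10.7 degrees, less where a joint would pass 70% of its speed; a pose out of reach is approached as far as the arm can. A call is refused whole if a number of a shift passes 1 or a number of a turn 1, either way. A call with a gripper value outside its range is refused whole. The fingers move at their own pace and stop on an object; "squeeze" is the grip in N (left out, the last holds). Time passes only in rows, so rows that do not move let the fingers close. It gives the time, the measured TCP pose, the force and the opening at its end, in the units of the state.
- bot.read_state(): the state, without advancing time (a new reading comes with each control period).
- bot.read_camera(name): name is "scene" or "top" or "wrist"; returns a dict with "img" (400x640x3 uint8, red, green, blue), "camera_matrix" (3x3 intrinsics, pixels), "pose" (4x4, takes a point from camera to world coordinates); the wrist camera has in their place "T_tool_cam" (4x4, takes a point from camera to tool coordinates, whose origin is the TCP and whose axes are the tool frame's). Camera axes: x right, y down, z forward; pixel columns grow to the right and rows downward; lengths in m; the calibration is good to about 2 mm. A picture is of the moment at which its call begins: read the wrist's pose just before it. There is no depth.
- bot.finish_job(): hands the job in, once; it reports no verdict.
The state is a dict: "time": time; "q": joint angles; "joint_vel": joint speeds; "joint_torque": joint torques, N m; "tool_pos": TCP position; "tcp_rot": TCP orientation; "wrist_force": force on the tool from outside, world axes, zero at the start; "torque": the same for the moment, N m; "width": opening from 0.0 (shut) to 1.0 (fully open).
Only numpy, scipy, OpenCV 4.12 (cv2) and the standard library are available. Lean on these libraries where they do the work, as an engineer would, in place of code of your own. Each camera call takes 0.05 s, during which the arm holds its last target.

## Working session

There is one attempt and no reset: what is moved stays moved. The work goes in short steps, Python scripts to look and compute and a tool call to move; the robot and the scene stay as the last step left them, time stands still between calls to the robot, and variables do not carry over. Pictures are saved under pics/ and viewed, and the job is handed in when it is done.

Besides the shell and the picture viewer there is one more tool, called as name(argument=value, ...) on one line, values as JSON. arm_command: Moves the arm, as the interface text tells. Its arguments: {"type":"object","properties":{"steps":{"type":"array","items":{"type":"number"}},"squeeze":{"type":"number"}},"required":["steps"]}

```bash
mkdir -p pics; cat > h.py <<'E'
import numpy as np, cv2
from scipy.spatial.transform import Rotation as R
from workcell import bot
def snap(n,tag):
    s=bot.read_state(); d=bot.read_camera(n)
    img=d['img'][:,:,::-1].copy()
    cv2.imwrite(f'pics/{tag}.png',img)
    if 'pose' in d: T=np.array(d['pose'])
    else:
        Tt=np.eye(4);Tt[:3,:3]=R.from_rotvec(s['tcp_rot']).as_matrix();Tt[:3,3]=s['tool_pos'];T=Tt@np.array(d['T_tool_cam'])
    np.savez(f'pics/{tag}.npz',img=img,K=d['camera_matrix'],T=T)
    return img,np.array(d['camera_matrix']),T
def ray(K,T,u,v):
    d=T[:3,:3]@np.linalg.inv(K)@np.array([u,v,1.]);return T[:3,3],d/np.linalg.norm(d)
def onz(K,T,u,v,z):
    o,d=ray(K,T,u,v);return o+d*(z-o[2])/d[2]
def proj(K,T,p):
    c=np.linalg.inv(T)@np.append(p,1);q=K@c[:3];return q[:2]/q[2]
def tri(rs):
    A=np.zeros((3,3));b=np.zeros(3)
    for o,d in rs:
        M=np.eye(3)-np.outer(d,d);A+=M;b+=M@o
    p=np.linalg.solve(A,b)
    return p,[np.linalg.norm((np.eye(3)-np.outer(d,d))@(p-o)) for o,d in rs]
def load(t):
    z=np.load(f'pics/{t}.npz');return z['img'],z['K'],z['T']
E
python3 - <<'E'
from h import *
for n in ['scene','top','wrist']:
    i,K,T=snap(n,n+'0');print(n,K.round(1).tolist(),T.round(3).tolist())
s=bot.read_state();print(s)
E
```

```text
scene [[362.3, 0.0, 322.5], [0.0, 362.3, 201.9], [0.0, 0.0, 1.0]] [[0.425, -0.724, 0.542, 0.073], [-0.905, -0.342, 0.254, -0.255], [0.002, -0.599, -0.801, 0.755], [0.0, 0.0, 0.0, 1.0]]
top [[496.1, 0.0, 326.5], [0.0, 496.1, 206.6], [0.0, 0.0, 1.0]] [[0.027, -0.988, 0.154, 0.395], [-1.0, -0.028, -0.003, -0.029], [0.007, -0.154, -0.988, 0.901], [0.0, 0.0, 0.0, 1.0]]
wrist [[310.9, 0.0, 318.6], [0.0, 310.9, 198.7], [0.0, 0.0, 1.0]] [[0.414, 0.868, 0.273, 0.208], [0.91, -0.394, -0.127, 0.647], [-0.003, 0.302, -0.953, 0.372], [0.0, 0.0, 0.0, 1.0]]
{'time': 0.15, 'q': array([ 1.10811930e+00,  2.64601141e-01,  1.60504570e+00,  3.49888221e-05,
        1.27372627e+00, -3.69042956e-02]), 'joint_vel': array([ 0.00219569, -0.00110974, -0.00393664, -0.00043057, -0.00039498,
       -0.00113898]), 'joint_torque': array([ 5.08018693e-04, -5.15908742e+01, -3.67957449e+01, -1.51019467e-04,
        8.06016207e-03, -4.78661931e-06]), 'tool_pos': array([0.27852606, 0.61421943, 0.22294176]), 'tcp_rot': array([ 2.63991166e+00,  1.70145145e+00, -2.43120256e-03]), 'wrist_force': array([-0.08873194, -0.50791124,  0.92872577]), 'torque': array([-0.00361607,  0.03491195,  0.01425869]), 'width': 0.9980954396518744}
```

View pics/scene0.png

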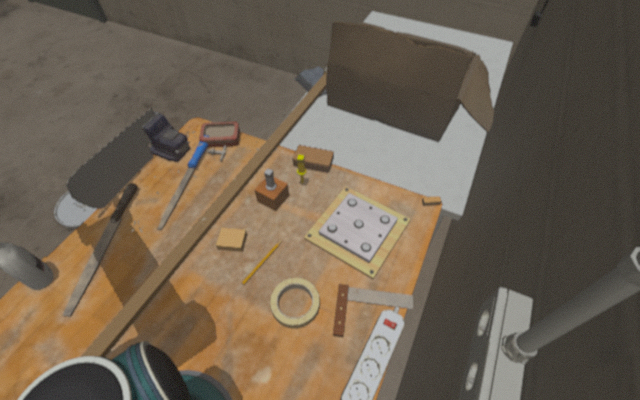

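View pics/top0.png

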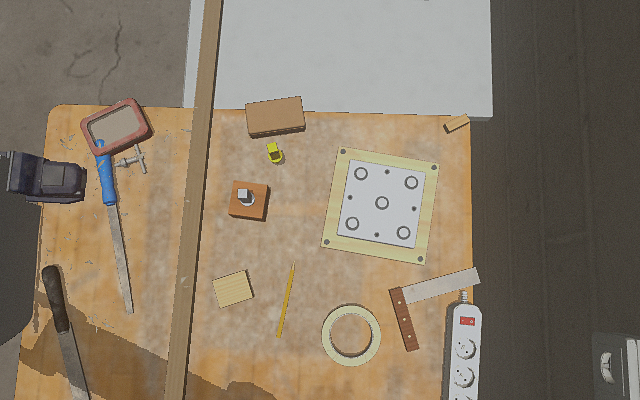

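View pics/wrist0.png

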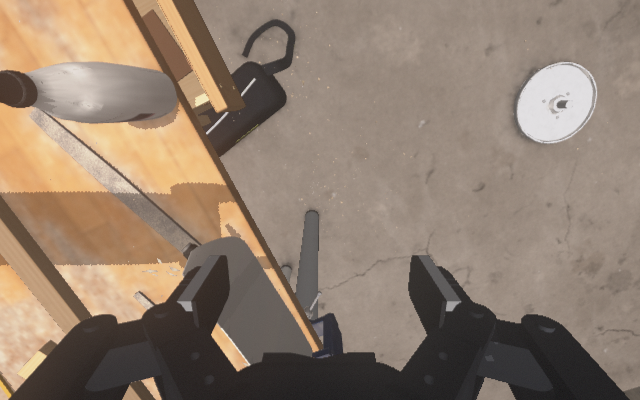

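The scene and top pictures show two probe-shaped things. One is grey steel, in the wooden stand (top 245,197; scene 269,180). The other is yellow (top 275,152; scene 301,165). The steel one in the stand fits the description, and I'll confirm it in an enlarged crop.

```bash
python3 - <<'E'
from h import *
a,_,_=load('top0');b,_,_=load('scene0')
A=cv2.resize(a[130:240,215:325],(390,390),interpolation=cv2.INTER_CUBIC)
B=cv2.resize(b[140:220,240:320],(390,390),interpolation=cv2.INTER_CUBIC)
cv2.imwrite('pics/crop0.png',np.hstack([A,B]))
C=cv2.resize(a[140:270,315:445],(390,390),interpolation=cv2.INTER_CUBIC)
D=cv2.resize(b[180:280,300:420],(468,390),interpolation=cv2.INTER_CUBIC)
cv2.imwrite('pics/crop1.png',np.hstack([C,D])[:,:800])
E
```

```text
(no output)
```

View pics/crop0.png

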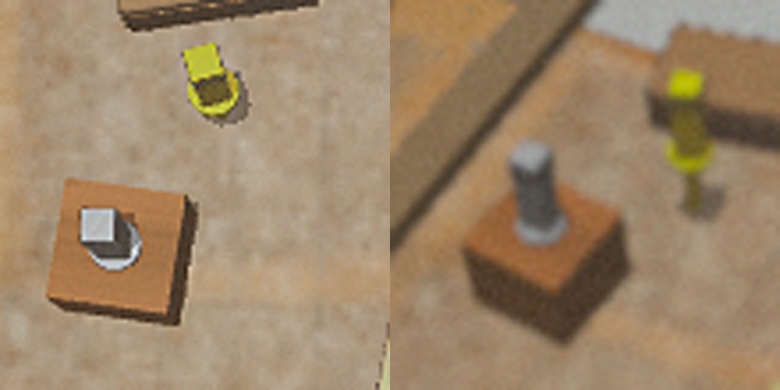

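View pics/crop1.png

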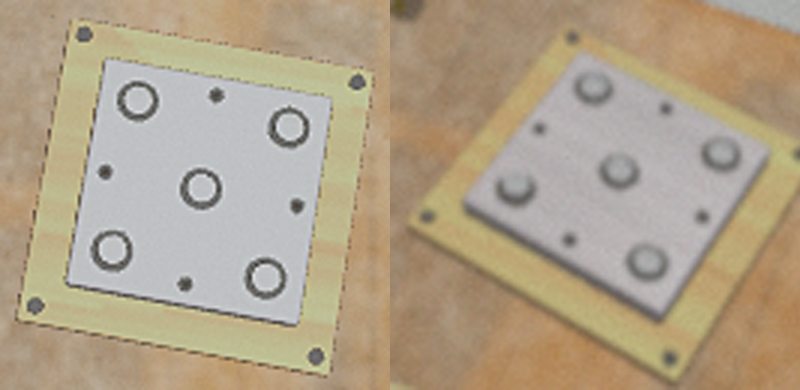

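The crop confirms it: the grey probe stands in the block, and the yellow one stands free behind it. I'll measure from the two fixed views.

```bash
python3 - <<'E'
from h import *
a,K,T=load('top0');b,K2,T2=load('scene0')
def cent(img,box,f):
    x0,y0,x1,y1=box;c=img[y0:y1,x0:x1].astype(int);m=f(c).astype(np.uint8)
    n,l,st,ce=cv2.connectedComponentsWithStats(m);return [(ce[i]+[x0,y0],st[i,4]) for i in range(1,n) if st[i,4]>15]
neu=lambda c:(c.max(2)-c.min(2)<25)&(c.min(2)>165)
print(cent(a,(225,170,265,215),neu), cent(b,(255,165,290,205),lambda c:(c.max(2)-c.min(2)<30)&(c.min(2)>110)))
st=np.array([(67,179),(187,197),(168,316),(48,298)])/3.545+[215,130]
P=np.array([onz(K,T,*p,.05) for p in st]);print('stand',P.mean(0),[np.linalg.norm(P[i]-P[i-1]).round(4) for i in range(4)],np.degrees(np.arctan2(*(P[1]-P[0])[1::-1])))
t=np.array([97,225])/3.545+[215,130]; s=np.array([(531-390),157])/4.875+[240,140]
print('griptop',tri([ray(K,T,*t),ray(K2,T2,*s)]),onz(K,T,*t,.107))
cn=np.array([97,225])
G=[onz(K,T,*(np.array(p)/3.545+[215,130]),.107) for p in [(82,209),(112,209)]];print('grip yaw',np.degrees(np.arctan2(*(G[1]-G[0])[1::-1])),np.linalg.norm(G[1]-G[0]))
bc=np.array([(72,17),(374,72),(329,377),(17,320)])/3+[315,140]
P=np.array([onz(K,T,*p,.012) for p in bc]);print('board',P.mean(0),[np.linalg.norm(P[i]-P[i-1]).round(4) for i in range(4)],np.degrees(np.arctan2(*(P[1]-P[0])[1::-1])))
sb=lambda x,y:(np.array([x-390,y])/3.9+[300,180])
B=[((137,100),(594,85)),((289,127),(721,152)),((201,188),(619,169)),((111,250),(516,187)),((265,278),(648,260))]
for p,q in B:
    p=np.array(p)/3+[315,140]
    print(tri([ray(K,T,*p),ray(K2,T2,*sb(*q))]),onz(K,T,*p,.032))
# rail height: edges
for n,pt in [('yellow top',((202,60),(686,82)))]:
    p=np.array(pt[0])/3.545+[215,130];q=np.array([pt[1][0]-390,pt[1][1]])/4.875+[240,140];print(n,tri([ray(K,T,*p),ray(K2,T2,*q)]))
print('rail',onz(K,T,207,120,.0),onz(K,T,180,370,.0),onz(K2,T2,290,110,0),onz(K2,T2,100,345,0))
E
```

```text
[(array([242.05, 193.05]), np.int32(80)), (array([247.76666667, 202.83333333]), np.int32(30))] [(array([268.36111111, 171.30555556]), np.int32(36)), (array([270.25925926, 187.40740741]), np.int32(27))]
stand [0.53601458 0.10512698 0.05      ] [np.float64(0.0598), np.float64(0.06), np.float64(0.0597), np.float64(0.0594)] -97.0453833129403
griptop (array([0.53771696, 0.10489671, 0.10610595]), [np.float64(0.0016071987410274068), np.float64(0.0016071987410276039)]) [0.53663898 0.10606447 0.107     ]
grip yaw -88.37535786564476 0.013757016039140587
board [ 0.53999194 -0.13038694  0.012     ] [np.float64(0.1897), np.float64(0.1885), np.float64(0.189), np.float64(0.1886)] -98.98938473287804
(array([ 0.59305935, -0.09222422,  0.03373584]), [np.float64(0.0015458619976097881), np.float64(0.0015458619976098037)]) [ 0.59261203 -0.09102153  0.032     ]
(array([ 0.57909719, -0.18281826,  0.03340701]), [np.float64(0.0012495605408305106), np.float64(0.0012495605408304857)]) [ 0.57873772 -0.18195467  0.032     ]
(array([ 0.54079182, -0.13066191,  0.03330155]), [np.float64(0.001155173946611777), np.float64(0.0011551739466117707)]) [ 0.54039265 -0.12981244  0.032     ]
(array([ 0.50276186, -0.07847075,  0.03186895]), [np.float64(0.0014816186175319811), np.float64(0.0014816186175319512)]) [ 0.50194029 -0.07720885  0.032     ]
(array([ 0.48863401, -0.16916173,  0.0332403 ]), [np.float64(0.0016400866397565197), np.float64(0.0016400866397565657)]) [ 0.48791597 -0.16792244  0.032     ]
yellow top (array([0.61789228, 0.0608409 , 0.1026994 ]), [np.float64(0.001276912003631822), np.float64(0.0012769120036318052)])
rail [0.69447737 0.19834724 0.        ] [ 2.39764005e-01  2.16359029e-01 -1.11022302e-16] [0.87388543 0.23523915 0.        ] [0.06987439 0.23555813 0.        ]
```

```bash
cat >> h.py <<'E'
def plan(target,yaw=None,n=None,width=1.0):
    """world target for TCP (tool pointing down, X yaw deg) -> rows in tool units, rounded; prints flat lists"""
    s=bot.read_state();p=np.array(s['tool_pos']);M=R.from_rotvec(s['tcp_rot']);
    target=np.array(target,float)
    if yaw is None: Mt=M
    else:
        c,q=np.cos(np.radians(yaw)),np.sin(np.radians(yaw));Mt=R.from_matrix(np.array([[c,q,0],[q,-c,0],[0,0,-1]]))
    rv=(M.inv()*Mt).as_rotvec(degrees=True)
    D=np.linalg.norm(target-p)
    if n is None: n=int(np.ceil(max(D/.029,np.abs(rv).max()/5.9,1)))
    print('D',(target-p).round(4),'rv',rv.round(2),'n',n)
    out=[]
    for i in range(n):
        d=M.inv().apply((target-p)/(n-i))/.03; r=(M.inv()*Mt).as_rotvec(degrees=True)/(n-i)/6
        row=np.r_[d,r].round(2);out.append(row.tolist()+[width])
        p=p+M.apply(row[:3]*.03);M=M*R.from_rotvec(row[3:6]*6,degrees=True)
    for i in range(0,n,10): print(str([x+0.0 for r in out[i:i+10] for x in r]).replace('.0,',',').replace('-0,','0,'))
E
python3 - <<'E'
from h import *
plan([.53,.105,.25],0,width=0.7)
E
```

```text
D [ 0.2515 -0.5092  0.0271] rv [5.00e-02 9.00e-02 6.56e+01] n 20
[-0.6, 0.73, -0.04, 0, 0, 0.55, 0.7, -0.56, 0.77, -0.04, 0, 0, 0.55, 0.7, -0.51, 0.8, -0.04, 0, 0, 0.55, 0.7, -0.46, 0.82, -0.04, 0, 0, 0.55, 0.7, -0.42, 0.85, -0.05, 0, 0, 0.55, 0.7, -0.37, 0.87, -0.04, 0, 0, 0.55, 0.7, -0.32, 0.89, -0.05, 0, 0, 0.55, 0.7, -0.26, 0.91, -0.04, 0, 0, 0.54, 0.7, -0.21, 0.92, -0.05, 0, 0, 0.55, 0.7, -0.16, 0.93, -0.04, 0, 0, 0.54, 0.7]
[-0.11, 0.94, -0.05, 0, 0, 0.55, 0.7, -0.05, 0.95, -0.04, 0, 0, 0.54, 0.7, 0, 0.95, -0.05, 0, 0, 0.55, 0.7, 0.06, 0.94, -0.04, 0, 0, 0.54, 0.7, 0.11, 0.94, -0.05, 0, 0, 0.55, 0.7, 0.16, 0.93, -0.04, 0, 0, 0.54, 0.7, 0.22, 0.92, -0.05, 0, 0, 0.55, 0.7, 0.27, 0.91, -0.04, 0, 0, 0.54, 0.7, 0.32, 0.89, -0.05, 0.01, 0, 0.55, 0.7, 0.37, 0.88, -0.04, 0, 0.01, 0.54, 0.7]
```

arm_command(steps=[-0.6,0.73,-0.04,0,0,0.55,0.7,-0.56,0.77,-0.04,0,0,0.55,0.7,-0.51,0.8,-0.04,0,0,0.55,0.7,-0.46,0.82,-0.04,0,0,0.55,0.7,-0.42,0.85,-0.05,0,0,0.55,0.7,-0.37,0.87,-0.04,0,0,0.55,0.7,-0.32,0.89,-0.05,0,0,0.55,0.7,-0.26,0.91,-0.04,0,0,0.54,0.7,-0.21,0.92,-0.05,0,0,0.55,0.7,-0.16,0.93,-0.04,0,0,0.54,0.7])

```text
time: 1.4
tool_pos: [0.4048, 0.3585, 0.2369]
tcp_rot: [3.016, 0.88, 0.0]
wrist_force: [0.1, -0.4, -0.4]
width: 0.699
```

arm_command(steps=[-0.11,0.94,-0.05,0,0,0.55,0.7,-0.05,0.95,-0.04,0,0,0.54,0.7,0,0.95,-0.05,0,0,0.55,0.7,0.06,0.94,-0.04,0,0,0.54,0.7,0.11,0.94,-0.05,0,0,0.55,0.7,0.16,0.93,-0.04,0,0,0.54,0.7,0.22,0.92,-0.05,0,0,0.55,0.7,0.27,0.91,-0.04,0,0,0.54,0.7,0.32,0.89,-0.05,0.01,0,0.55,0.7,0.37,0.88,-0.04,0,0.01,0.54,0.7])

```text
time: 2.65
tool_pos: [0.5302, 0.1037, 0.2504]
tcp_rot: [-3.141, 0.005, -0.002]
wrist_force: [-0.3, -0.2, 0.2]
width: 0.703
```

arm_command(steps=[0,0,0,0,0,0,0.7,0,0,0,0,0,0,0.7])

```text
time: 2.9
tool_pos: [0.5298, 0.1053, 0.2502]
tcp_rot: [-3.14, 0.0, -0.001]
wrist_force: [0.2, 0.0, -0.2]
width: 0.702
```

```bash
python3 - <<'E'
from h import *
snap('wrist','w1');s=bot.read_state();print(s['time'],s['tool_pos'],s['tcp_rot'],s['wrist_force'],s['joint_vel'].round(3),s['width'],s['q'].round(2))
E
```

```text
2.95 [0.52972142 0.10561633 0.25020445] [-3.14013606e+00 -6.83253915e-04 -7.68540381e-04] [-0.87542524  0.4952168  -0.32455483] [ 0.013  0.002 -0.002 -0.002  0.     0.001] 0.7038553308048792 [ 0.15 -0.01  1.86  0.    1.29  0.15]
```

View pics/w1.png

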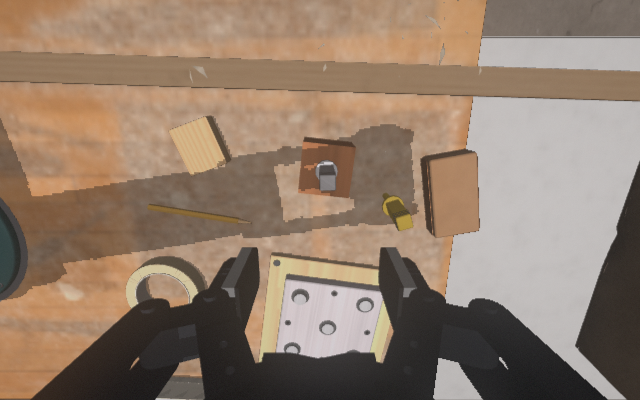

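The wrist view shows the steel probe's grip top near (328,185) in its stand, the yellow look-alike at (397,210), and the plate ahead. I'll enlarge the probe.

```bash
python3 - <<'E'
from h import *
a,K,T=load('w1')
cv2.imwrite('pics/crop2.png',cv2.resize(a[130:205,290:365],(600,600),interpolation=cv2.INTER_CUBIC))
for p in [(.537,.105,.107),(.537,.105,.055),(.536,.105,.05)]: print(proj(K,T,np.array(p)))
E
```

```text
[326.67564994 184.02790111]
[325.54611745 172.27053142]
[324.58310129 171.31283784]
```

View pics/crop2.png

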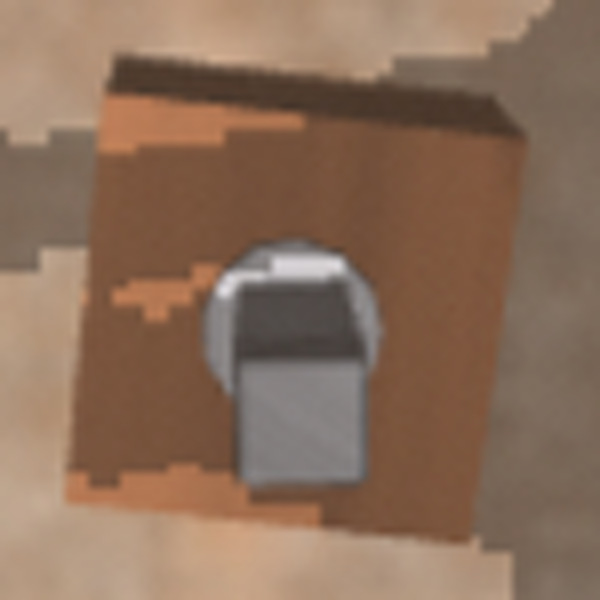

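```bash
python3 - <<'E'
from h import *
a,K,T=load('top0');b,K2,T2=load('scene0');w,K3,T3=load('w1')
t=np.array([97,225])/3.545+[215,130]; s=np.array([(531-390),157])/4.875+[240,140]; g=np.array([303,422])/8+[290,130]
print(tri([ray(K,T,*t),ray(K2,T2,*s),ray(K3,T3,*g)]),tri([ray(K,T,*t),ray(K3,T3,*g)]),onz(K3,T3,*g,.107))
P=np.array([onz(K3,T3,*(np.array(p)/8+[290,130]),.05) for p in [(103,93),(525,135),(472,543),(65,500)]])
print(P.mean(0),[np.linalg.norm(P[i]-P[i-1]).round(4) for i in range(4)],np.degrees(np.arctan2(*(P[1]-P[0])[1::-1])))
P=np.array([onz(K3,T3,*(np.array(p)/8+[290,130]),.107) for p in [(240,360),(365,360),(366,484),(241,484)]])
print(P.mean(0),[np.linalg.norm(P[i]-P[i-1]).round(4) for i in range(4)],[np.degrees(np.arctan2(*(P[i]-P[j])[1::-1])) for i,j in [(1,0),(2,3)]])
c=(np.array([293,328])/8+[290,130]);print('collar',onz(K3,T3,*c,.055))
E
```

```text
(array([0.538198  , 0.10542795, 0.10493583]), [np.float64(0.0015474606943598472), np.float64(0.0017409318037820707), np.float64(0.00030811915815461525)]) (array([0.53756358, 0.10612063, 0.10546243]), [np.float64(0.0006783667114874556), np.float64(0.0006783667114874411)]) [0.53815687 0.10628269 0.107     ]
[0.53808143 0.10610675 0.05      ] [np.float64(0.0595), np.float64(0.0593), np.float64(0.0602), np.float64(0.0602)] -5.687494371424665
[0.5381578  0.10622245 0.107     ] [np.float64(0.0156), np.float64(0.0151), np.float64(0.0156), np.float64(0.0153)] [np.float64(-0.04414028804537842), np.float64(-0.0437149284051952)]
collar [0.53821198 0.10646714 0.055     ]
```

```bash
python3 - <<'E'
from h import *
plan([.538,.106,.125],0,width=0.7)
E
```

```text
D [ 0.0083  0.0004 -0.1252] rv [-0.08 -0.03  0.02] n 5
[0.05, 0, 0.83, 0, 0, 0, 0.7, 0.06, 0, 0.84, 0, 0, 0, 0.7, 0.05, 0, 0.83, 0, 0, 0, 0.7, 0.06, 0, 0.84, -0.01, 0, 0, 0.7, 0.05, -0.01, 0.83, 0, 0, 0, 0.7]
```

arm_command(steps=[0.05,0,0.83,0,0,0,0.7,0.06,0,0.84,0,0,0,0.7,0.05,0,0.83,0,0,0,0.7,0.06,0,0.84,-0.01,0,0,0.7,0.05,-0.01,0.83,0,0,0,0.7,0,0,0,0,0,0,0.7,0,0,0,0,0,0,0.7])

```text
time: 3.82
tool_pos: [0.5388, 0.1064, 0.1261]
tcp_rot: [-3.141, -0.002, -0.003]
wrist_force: [0.7, 1.4, -0.0]
width: 0.698
```

```bash
python3 - <<'E'
from h import *
s=bot.read_state();print(s['tool_pos'],s['tcp_rot']);snap('wrist','w2')
E
```

```text
[0.5387933  0.106435   0.12612697] [-3.14133842e+00 -2.00680362e-03 -2.90330964e-03]
```

View pics/w2.png

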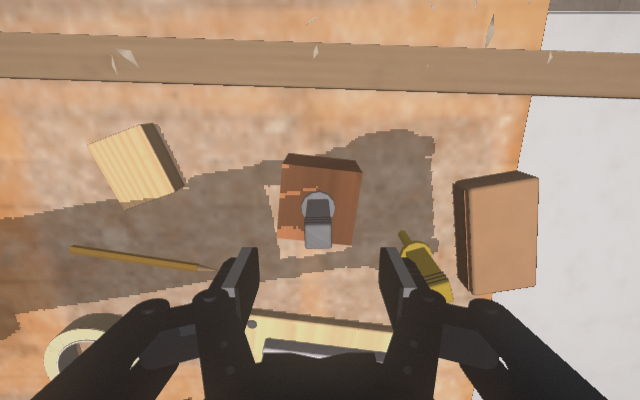

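```bash
python3 - <<'E'
from h import *
a,K,T=load('w2')
c=a[195:260,290:345].astype(int)
cv2.imwrite('pics/crop3.png',cv2.resize(a[185:260,280:355],(600,600),interpolation=cv2.INTER_CUBIC))
E
```

```text
(no output)
```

View pics/crop3.png

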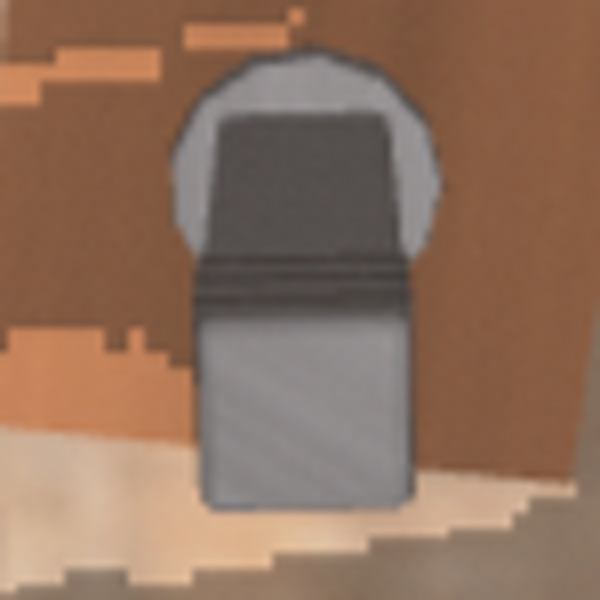

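```bash
python3 - <<'E'
from h import *
w,K3,T3=load('w1');a,K,T=load('w2')
g1=np.array([303,422])/8+[290,130];g2=np.array([307,413])/8+[280,185]
print(tri([ray(K3,T3,*g1),ray(K,T,*g2)]),onz(K,T,*g2,.107))
P=np.array([onz(K,T,*(np.array(p)/8+[280,185]),.107) for p in [(200,317),(412,317),(413,508),(203,508)]]);print(P.mean(0),P[1]-P[0],P[3]-P[0])
print('collar',onz(K,T,*(np.array([307,185])/8+[280,185]),.055))
plan([.5385,.1065,.078],0,width=0.7)
E
```

```text
(array([0.53816441, 0.10563151, 0.10445319]), [np.float64(7.072400369336604e-05), np.float64(7.072400369320867e-05)]) [0.53809255 0.10680794 0.107     ]
[0.53809398 0.10675058 0.107     ] [1.54913980e-02 3.45366611e-06 0.00000000e+00] [ 3.22894452e-05 -1.54254215e-02  2.77555756e-17]
collar [0.53812274 0.10643257 0.055     ]
D [-0.0008  0.0001 -0.0486] rv [-0.02 -0.17  0.06] n 2
[-0.02, 0, 0.81, 0, -0.01, 0.01, 0.7, -0.01, 0, 0.81, 0, -0.02, 0, 0.7]
```

arm_command(steps=[-0.02,0,0.54,0,-0.01,0.01,0.7,-0.01,0,0.54,0,-0.02,0,0.7,0,0,0.54,0,0,0,0.7,0,0,0,0,0,0,0.7,0,0,0,0,0,0,0.7])

```text
time: 4.5
tool_pos: [0.5376, 0.1058, 0.0764]
tcp_rot: [3.142, -0.001, -0.004]
wrist_force: [-0.9, -0.4, 0.4]
width: 0.7
```

arm_command(steps=[0,0,0,0,0,0,0.1,0,0,0,0,0,0,0.1,0,0,0,0,0,0,0.1,0,0,0,0,0,0,0.1,0,0,0,0,0,0,0.1,0,0,0,0,0,0,0.1], squeeze=70)

```text
time: 5.25
tool_pos: [0.5384, 0.1059, 0.0775]
tcp_rot: [-3.141, 0.001, 0.001]
wrist_force: [-0.2, -0.5, 5.7]
width: 0.17
```

arm_command(steps=[0,0,-0.5,0,0,0,0.1,0,0,-0.5,0,0,0,0.1,0,0,-0.5,0,0,0,0.1,0,0,-0.5,0,0,0,0.1,0,0,0,0,0,0,0.1,0,0,0,0,0,0,0.1])

```text
time: 6.0
tool_pos: [0.5375, 0.1058, 0.1365]
tcp_rot: [3.142, -0.001, -0.004]
wrist_force: [0.4, 0.1, -1.2]
width: 0.169
```

```bash
python3 - <<'E'
from h import *
for i in range(4):
    s=bot.read_state();print(s['tool_pos'],s['tcp_rot'].round(4),s['wrist_force'].round(2),s['width'].round(3) if hasattr(s['width'],'round') else s['width'])
    snap(['wrist','scene','top','wrist'][i],'l%d'%i)
E
```

```text
[0.53747736 0.10578478 0.13650507] [ 3.1416e+00 -1.0000e-03 -3.9000e-03] [ 0.36  0.09 -1.17] 0.16929354887438788
[0.53716901 0.10573931 0.13606275] [ 3.1414e+00 -1.0000e-03 -5.2000e-03] [-0.07 -0.29 -2.11] 0.16900165348437066
[0.537055   0.10572594 0.135829  ] [ 3.1414e+00 -1.1000e-03 -5.9000e-03] [-0.85 -0.06 -1.9 ] 0.16978430357157262
[0.53703712 0.10571103 0.135798  ] [ 3.1414e+00 -1.0000e-03 -6.0000e-03] [-0.05  0.21 -1.62] 0.1649860082987637
```

View pics/l0.png

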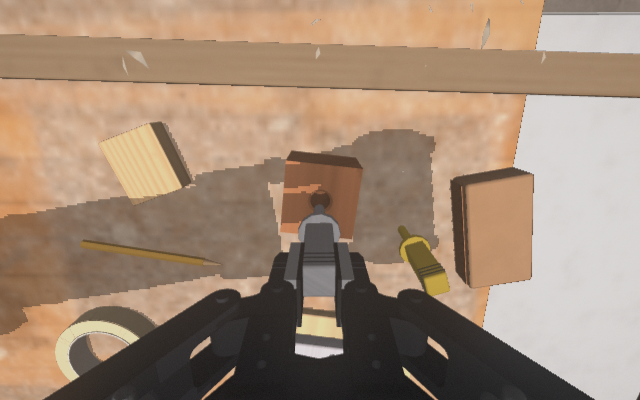

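View pics/l1.png

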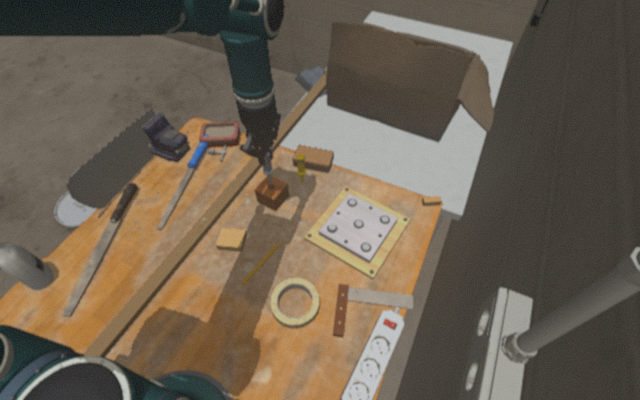

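The probe is held upright and clear of the hole. I'll look at the tip in the tool frame and at the button spots.

```bash
python3 - <<'E'
from h import *
w,K,T=load('l3');s=bot.read_state();p=s['tool_pos']
cv2.imwrite('pics/crop4.png',cv2.resize(w[180:255,280:355],(600,600),interpolation=cv2.INTER_CUBIC))
for dz in [-.0675,-.0715]: print(proj(K,T,p+[0,0,dz]), (proj(K,T,p+[0,0,dz])-[280,180])*8)
print('collar',(proj(K,T,p+[0,0,-.0235])-[280,180])*8)
E
```

```text
[319.91773534 209.7422758 ] [319.3418827  237.93820642]
[319.9197198 207.9534262] [319.35775843 223.62740961]
collar [319.12482078 433.60347605]
```

View pics/crop4.png

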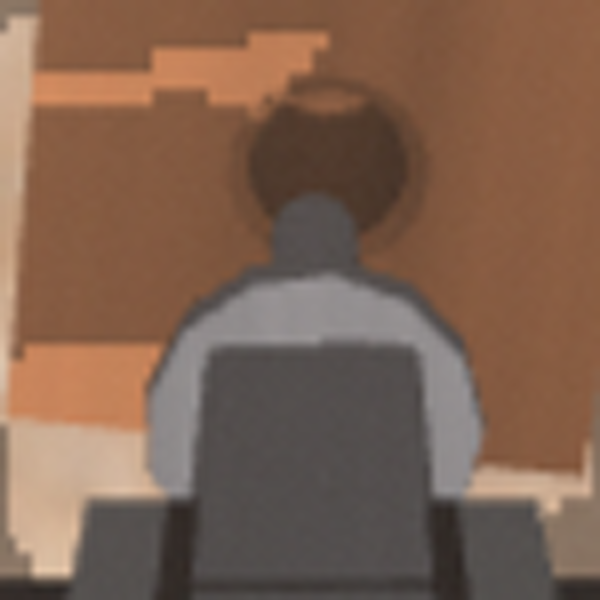

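```bash
python3 - <<'E'
from h import *
w,K,T=load('l3');print('hole',onz(K,T,*(np.array([330,160])/8+[280,180]),.05), 'tip',onz(K,T,*(np.array([315,237])/8+[280,180]),.1358-.0675)-bot.read_state()['tool_pos'])
plan([.5028,-.0777,.122],0,n=8,width=0.1)
E
```

```text
hole [0.53817782 0.10736516 0.05      ] tip [-4.01974746e-04  8.12952598e-05 -6.75300246e-02]
D [-0.0343 -0.1834 -0.0138] rv [ 0.01  0.21 -0.04] n 8
[-0.14, 0.76, 0.06, 0, 0, 0, 0.1, -0.14, 0.76, 0.06, 0, 0.01, 0, 0.1, -0.14, 0.77, 0.06, 0, 0, 0, 0.1, -0.14, 0.76, 0.06, 0, 0.01, 0, 0.1, -0.14, 0.77, 0.06, 0, 0, 0, 0.1, -0.15, 0.76, 0.06, 0, 0.01, 0, 0.1, -0.14, 0.77, 0.05, 0, 0, 0, 0.1, -0.15, 0.76, 0.05, 0, 0.01, -0.01, 0.1]
```

arm_command(steps=[-0.14,0.76,0.06,0,0,0,0.1,-0.14,0.76,0.06,0,0.01,0,0.1,-0.14,0.77,0.06,0,0,0,0.1,-0.14,0.76,0.06,0,0.01,0,0.1,-0.14,0.77,0.06,0,0,0,0.1,-0.15,0.76,0.06,0,0.01,0,0.1,-0.14,0.77,0.05,0,0,0,0.1,-0.15,0.76,0.05,0,0.01,0,0.1,0,0,0,0,0,0,0.1,0,0,0,0,0,0,0.1])

```text
time: 7.45
tool_pos: [0.5033, -0.077, 0.1226]
tcp_rot: [-3.141, 0.002, -0.002]
wrist_force: [-0.1, -0.3, -0.4]
width: 0.174
```

```bash
python3 - <<'E'
from h import *
snap('wrist','b1');s=bot.read_state();print(s['tool_pos'],s['tcp_rot'].round(4),s['wrist_force'].round(2),s['joint_vel'].round(4))
E
```

```text
[ 0.50346136 -0.07684664  0.1227449 ] [-3.1411e+00  7.0000e-04 -2.8000e-03] [ 0.02 -0.23 -1.46] [ 0.0076 -0.0011 -0.0015 -0.0012 -0.0025 -0.0019]
```

View pics/b1.png

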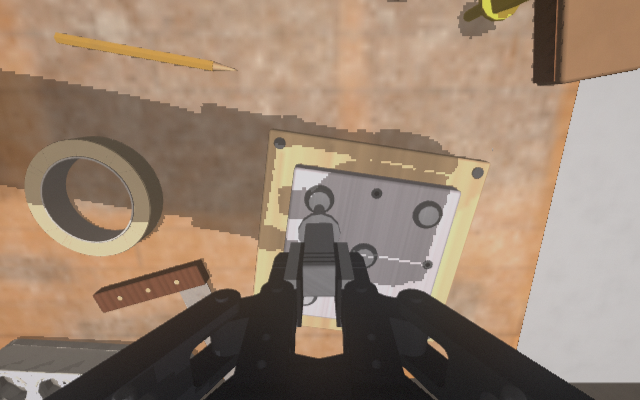

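The tip hangs just in front of button B1 at (319,198). B4 is at (428,213) and the centre button at about (362,256).

```bash
python3 - <<'E'
from h import *
w,K,T=load('b1');
for u in [(319,198),(428,213.5)]: print(onz(K,T,*u,.032))
P=[onz(K,T,*u,.012) for u in [(271,130),(490,162)]];print(P, np.degrees(np.arctan2(*(P[1]-P[0])[1::-1])))
plan([.503,-.0775,.1135],0,width=.1)
E
```

```text
[ 0.50315205 -0.07517123  0.032     ]
[ 0.59285052 -0.08871902  0.032     ]
[array([ 0.46388877, -0.02291312,  0.012     ]), array([ 0.64800898, -0.04978993,  0.012     ])] -8.305053033743317
D [-0.0005 -0.0007 -0.0092] rv [-0.03 -0.1  -0.03] n 1
[-0.02, 0.02, 0.31, 0, -0.02, 0, 0.1]
```

arm_command(steps=[-0.01,0,0.15,0,0,0,0.1,0,0,0.15,0,0,0,0.1,0,0,0,0,0,0,0.1,0,0,0,0,0,0,0.1])

```text
time: 8.0
tool_pos: [0.5031, -0.0773, 0.1138]
tcp_rot: [-3.142, 0.001, -0.003]
wrist_force: [-0.7, 0.8, -1.7]
width: 0.169
```

arm_command(steps=[0,0,0.033,0,0,0,0.1,0,0,0,0,0,0,0.1])

```text
time: 8.25
tool_pos: [0.5032, -0.0775, 0.1129]
tcp_rot: [3.142, -0.001, 0.003]
wrist_force: [0.0, 0.1, -1.5]
width: 0.166
```

arm_command(steps=[0,0,0.02,0,0,0,0.1,0,0,0,0,0,0,0.1])

```text
time: 8.5
tool_pos: [0.5031, -0.0775, 0.1123]
tcp_rot: [-3.142, 0.001, -0.003]
wrist_force: [-0.4, 0.3, -1.7]
width: 0.169
```

arm_command(steps=[0,0,0.02,0,0,0,0.1,0,0,0,0,0,0,0.1])

```text
time: 8.75
tool_pos: [0.5031, -0.0774, 0.1116]
tcp_rot: [-3.142, 0.001, -0.003]
wrist_force: [0.2, 0.3, -1.0]
width: 0.168
```

arm_command(steps=[0,0,0.02,0,0,0,0.1,0,0,0,0,0,0,0.1])

```text
time: 9.0
tool_pos: [0.5031, -0.0774, 0.111]
tcp_rot: [-3.142, 0.001, -0.003]
wrist_force: [0.5, -0.4, -1.2]
width: 0.169
```

arm_command(steps=[0,0,0.02,0,0,0,0.1,0,0,0,0,0,0,0.1])

```text
time: 9.25
tool_pos: [0.5031, -0.0774, 0.1104]
tcp_rot: [-3.142, 0.001, -0.003]
wrist_force: [0.0, 0.3, -1.0]
width: 0.168
```

arm_command(steps=[0,0,0.02,0,0,0,0.1,0,0,0,0,0,0,0.1])

```text
time: 9.5
tool_pos: [0.5031, -0.0774, 0.1098]
tcp_rot: [-3.142, 0.001, -0.003]
wrist_force: [0.3, -0.7, -1.1]
width: 0.171
```

arm_command(steps=[0,0,0.02,0,0,0,0.1,0,0,0,0,0,0,0.1])

```text
time: 9.75
tool_pos: [0.5031, -0.0774, 0.1092]
tcp_rot: [-3.142, 0.001, -0.003]
wrist_force: [0.2, 0.2, -1.2]
width: 0.17
```

arm_command(steps=[0,0,0.02,0,0,0,0.1,0,0,0,0,0,0,0.1])

```text
time: 10.0
tool_pos: [0.5031, -0.0774, 0.1086]
tcp_rot: [-3.142, 0.001, -0.003]
wrist_force: [0.4, -0.2, -2.6]
width: 0.174
```

arm_command(steps=[0,0,0.02,0,0,0,0.1,0,0,0,0,0,0,0.1])

```text
time: 10.25
tool_pos: [0.5031, -0.0774, 0.108]
tcp_rot: [-3.142, 0.001, -0.003]
wrist_force: [-0.1, -0.5, -1.7]
width: 0.168
```

arm_command(steps=[0,0,0.02,0,0,0,0.1,0,0,0,0,0,0,0.1])

```text
time: 10.5
tool_pos: [0.5031, -0.0774, 0.1074]
tcp_rot: [-3.142, 0.001, -0.003]
wrist_force: [-0.2, -0.1, -1.2]
width: 0.171
```

arm_command(steps=[0,0,0.02,0,0,0,0.1,0,0,0,0,0,0,0.1])

```text
time: 10.75
tool_pos: [0.5031, -0.0774, 0.1068]
tcp_rot: [-3.142, 0.001, -0.003]
wrist_force: [0.3, -0.3, -1.9]
width: 0.17
```

arm_command(steps=[0,0,0.02,0,0,0,0.1,0,0,0,0,0,0,0.1])

```text
time: 11.0
tool_pos: [0.5032, -0.0775, 0.1063]
tcp_rot: [3.142, -0.001, 0.003]
wrist_force: [-0.1, 0.1, -0.8]
width: 0.172
```

arm_command(steps=[0,0,0.02,0,0,0,0.1,0,0,0,0,0,0,0.1])

```text
time: 11.25
tool_pos: [0.5033, -0.0775, 0.106]
tcp_rot: [3.142, -0.001, 0.003]
wrist_force: [-0.8, -0.3, 1.5]
width: 0.166
```

```bash
cat >> h.py <<'E'
def contact(k=3):
    P=[];F=[]
    for i in range(k):
        s=bot.read_state();P.append(s['tool_pos']);F.append(s['wrist_force'][2]);bot.read_camera('wrist')
    print(s['time'],np.array(P)[:,2].round(5),np.array(F).round(2),'xy',P[-1][:2].round(4),s['tcp_rot'].round(4))
E
python3 -c "
from h import *
contact()"
```

```text
11.35 [0.10599 0.106   0.106  ] [1.53 1.8  0.82] xy [ 0.5033 -0.0775] [ 3.1415e+00 -1.0000e-03  3.6000e-03]
```

arm_command(steps=[0,0,-0.23,0,0,0,0.1,-0.12,0.75,0,0,0,0,0.1,-0.12,0.75,0,0,0,0,0.1,-0.12,0.76,0,0,0,0,0.1,-0.12,0.76,0,0,0,0,0.1,0,0,0.03,0,0,0,0.1,0,0,0,0,0,0,0.1,0,0,0,0,0,0,0.1])

```text
time: 12.4
tool_pos: [0.4887, -0.1673, 0.1116]
tcp_rot: [-3.141, -0.0, -0.003]
wrist_force: [0.2, -0.2, -2.3]
width: 0.168
```

```bash
python3 -c "
from h import *
snap('wrist','b2');contact(1)"
```

```text
12.45 [0.11162] [-2.13] xy [ 0.4888 -0.1673] [-3.1414e+00 -3.0000e-04 -3.1000e-03]
```

View pics/b2.png

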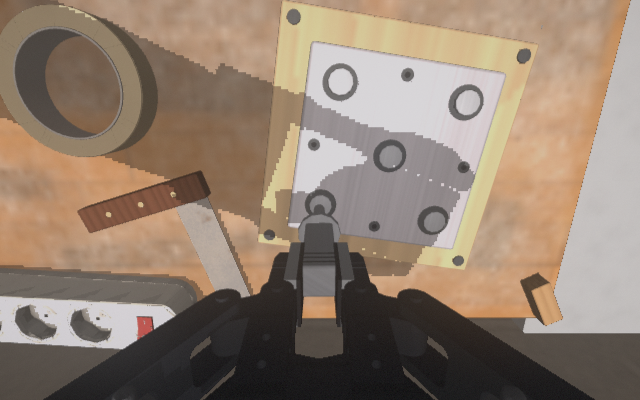

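The view shows all five buttons: (340,82), (466,102), (389,156), (433,220), and (320,205) under the tip.

```bash
python3 - <<'E'
from h import *
w,K,T=load('b2')
Q=[(340,82),(466,102),(389,156),(433,220),(320,204.5)]
P=np.array([onz(K,T,*u,.0345) for u in Q]);print(P.round(4))
print((P-P[2]).round(4),np.linalg.norm(P-P[2],axis=1).round(4))
E
```

```text
[[ 0.5029 -0.0781  0.0345]
 [ 0.5909 -0.0912  0.0345]
 [ 0.5398 -0.129   0.0345]
 [ 0.5777 -0.1793  0.0345]
 [ 0.4893 -0.1665  0.0345]]
[[-0.037   0.0509  0.    ]
 [ 0.0511  0.0378  0.    ]
 [ 0.      0.      0.    ]
 [ 0.0378 -0.0503  0.    ]
 [-0.0505 -0.0375  0.    ]] [0.0629 0.0635 0.     0.063  0.0629]
```

arm_command(steps=[0,0,0.02,0,0,0,0.1,0,0,0,0,0,0,0.1])

```text
time: 12.75
tool_pos: [0.4887, -0.1678, 0.111]
tcp_rot: [-3.142, 0.0, -0.003]
wrist_force: [1.4, -0.2, -1.7]
width: 0.173
```

arm_command(steps=[0,0,0.02,0,0,0,0.1,0,0,0,0,0,0,0.1])

```text
time: 13.0
tool_pos: [0.4886, -0.168, 0.1104]
tcp_rot: [-3.141, 0.001, -0.003]
wrist_force: [-0.5, -1.1, -1.2]
width: 0.166
```

arm_command(steps=[0,0,0.02,0,0,0,0.1,0,0,0,0,0,0,0.1])

```text
time: 13.25
tool_pos: [0.4886, -0.1681, 0.1098]
tcp_rot: [-3.142, 0.001, -0.003]
wrist_force: [0.4, -0.5, -1.3]
width: 0.171
```

arm_command(steps=[0,0,0.02,0,0,0,0.1,0,0,0,0,0,0,0.1])

```text
time: 13.5
tool_pos: [0.4886, -0.168, 0.1092]
tcp_rot: [-3.142, 0.001, -0.003]
wrist_force: [-0.2, -0.1, -1.3]
width: 0.17
```

arm_command(steps=[0,0,0.02,0,0,0,0.1,0,0,0,0,0,0,0.1])

```text
time: 13.75
tool_pos: [0.4887, -0.168, 0.1086]
tcp_rot: [-3.142, 0.001, -0.003]
wrist_force: [-0.3, 0.2, -2.0]
width: 0.167
```

arm_command(steps=[0,0,0.03,0,0,0,0.1,0,0,0.03,0,0,0,0.1,0,0,0,0,0,0,0.1])

```text
time: 14.12
tool_pos: [0.4886, -0.168, 0.1067]
tcp_rot: [-3.141, 0.001, -0.003]
wrist_force: [-0.1, -0.2, -0.9]
width: 0.171
```

arm_command(steps=[0,0,0.015,0,0,0,0.1,0,0,0,0,0,0,0.1])

```text
time: 14.38
tool_pos: [0.4887, -0.168, 0.1064]
tcp_rot: [-3.142, 0.001, -0.003]
wrist_force: [-0.7, 0.1, -1.1]
width: 0.17
```

arm_command(steps=[0,0,0.015,0,0,0,0.1,0,0,0,0,0,0,0.1])

```text
time: 14.62
tool_pos: [0.4887, -0.168, 0.1059]
tcp_rot: [-3.142, 0.001, -0.003]
wrist_force: [0.1, -0.8, -2.0]
width: 0.169
```

arm_command(steps=[0,0,0.015,0,0,0,0.1,0,0,0,0,0,0,0.1])

```text
time: 14.88
tool_pos: [0.4886, -0.168, 0.1055]
tcp_rot: [-3.142, 0.001, -0.003]
wrist_force: [-0.4, 0.1, -1.1]
width: 0.17
```

arm_command(steps=[0,0,0.015,0,0,0,0.1,0,0,0,0,0,0,0.1])

```text
time: 15.12
tool_pos: [0.4887, -0.1681, 0.105]
tcp_rot: [-3.142, 0.001, -0.003]
wrist_force: [-1.1, -0.0, -1.0]
width: 0.171
```

arm_command(steps=[0,0,0.02,0,0,0,0.1,0,0,0.02,0,0,0,0.1,0,0,0,0,0,0,0.1])

```text
time: 15.5
tool_pos: [0.4886, -0.168, 0.1037]
tcp_rot: [-3.141, 0.001, -0.003]
wrist_force: [-0.4, 0.5, -0.9]
width: 0.168
```

arm_command(steps=[0,0,0.015,0,0,0,0.1,0,0,0,0,0,0,0.1])

```text
time: 15.75
tool_pos: [0.4887, -0.168, 0.1034]
tcp_rot: [-3.142, 0.001, -0.003]
wrist_force: [-0.8, 0.0, -1.4]
width: 0.17
```

arm_command(steps=[0,0,0.015,0,0,0,0.1,0,0,0,0,0,0,0.1])

```text
time: 16.0
tool_pos: [0.4887, -0.168, 0.1029]
tcp_rot: [-3.142, 0.001, -0.003]
wrist_force: [0.5, -0.1, -1.1]
width: 0.169
```

arm_command(steps=[0,0,0.015,0,0,0,0.1,0,0,0,0,0,0,0.1])

```text
time: 16.25
tool_pos: [0.4887, -0.168, 0.1025]
tcp_rot: [-3.142, 0.001, -0.003]
wrist_force: [0.0, -0.5, -1.2]
width: 0.173
```

arm_command(steps=[0,0,0.015,0,0,0,0.1,0,0,0,0,0,0,0.1])

```text
time: 16.5
tool_pos: [0.4888, -0.1681, 0.1022]
tcp_rot: [3.142, -0.001, 0.003]
wrist_force: [-0.8, -0.5, -0.3]
width: 0.173
```

arm_command(steps=[0,0,0.01,0,0,0,0.1,0,0,0,0,0,0,0.1])

```text
time: 16.75
tool_pos: [0.4888, -0.1681, 0.102]
tcp_rot: [3.142, -0.001, 0.004]
wrist_force: [-0.3, 0.9, 1.3]
width: 0.172
```

```bash
python3 -c "
from h import *
contact(3)"
```

```text
16.85 [0.10204 0.10203 0.102  ] [1.26 1.92 2.01] xy [ 0.4888 -0.1681] [ 3.1415e+00 -1.0000e-03  3.5000e-03]
```

B1 touched at 0.1060 and B2 at 0.1020, so B1 stands about 4 mm higher. I'll touch the other three as well, to check and to set the level.

arm_command(steps=[0,0,-0.2,0,0,0,0.1,0.57,-0.42,0,0,0,0,0.1,0.57,-0.42,0,0,0,0,0.1,0.58,-0.43,0,0,0,0,0.1,0,0,0,0,0,0,0.1,0,0,0.1,0,0,0,0.1,0,0,0.03,0,0,0,0.1,0,0,0,0,0,0,0.1])

```text
time: 17.9
tool_pos: [0.5397, -0.1302, 0.1036]
tcp_rot: [-3.141, 0.002, -0.002]
wrist_force: [-0.7, -0.6, -1.3]
width: 0.167
```

arm_command(steps=[0,0,0.015,0,0,0,0.1,0,0,0,0,0,0,0.1])

```text
time: 18.15
tool_pos: [0.5402, -0.1302, 0.1036]
tcp_rot: [3.142, -0.002, 0.003]
wrist_force: [0.2, 0.3, -1.8]
width: 0.166
```

arm_command(steps=[0,0,0.015,0,0,0,0.1,0,0,0,0,0,0,0.1])

```text
time: 18.4
tool_pos: [0.5403, -0.13, 0.1031]
tcp_rot: [-3.142, 0.001, -0.003]
wrist_force: [0.2, 0.7, -1.7]
width: 0.171
```

arm_command(steps=[0,0,0.015,0,0,0,0.1,0,0,0,0,0,0,0.1])

```text
time: 18.65
tool_pos: [0.5403, -0.13, 0.1026]
tcp_rot: [-3.142, 0.001, -0.003]
wrist_force: [0.3, -1.3, -1.8]
width: 0.171
```

arm_command(steps=[0,0,0.012,0,0,0,0.1,0,0,0,0,0,0,0.1])

```text
time: 18.9
tool_pos: [0.5404, -0.13, 0.1024]
tcp_rot: [3.142, -0.001, 0.003]
wrist_force: [0.3, -0.0, 1.1]
width: 0.168
```

```bash
python3 -c "
from h import *
contact(3)"
```

```text
19.0 [0.10244 0.10242 0.10242] [ 1.08 -0.1   0.59] xy [ 0.5404 -0.13  ] [ 3.1415e+00 -1.0000e-03  3.5000e-03]
```

arm_command(steps=[0,0,-0.2,0,0,0,0.1,0.42,0.57,0,0,0,0,0.1,0.42,0.58,0,0,0,0,0.1,0.43,0.58,0,0,0,0,0.1,0,0,0,0,0,0,0.1,0,0,0.1,0,0,0,0.1,0,0,0.06,0,0,0,0.1,0,0,0,0,0,0,0.1,0,0,0,0,0,0,0.1])

```text
time: 20.18
tool_pos: [0.5783, -0.1816, 0.1036]
tcp_rot: [-3.142, 0.0, -0.003]
wrist_force: [0.4, -0.9, -0.6]
width: 0.169
```

C touched at 0.1024, slightly lighter. B3 is next.

arm_command(steps=[0,0,0.015,0,0,0,0.1,0,0,0,0,0,0,0.1])

```text
time: 20.42
tool_pos: [0.5784, -0.1818, 0.1032]
tcp_rot: [3.142, -0.001, 0.003]
wrist_force: [0.1, 0.2, -1.3]
width: 0.172
```

arm_command(steps=[0,0,0.015,0,0,0,0.1,0,0,0,0,0,0,0.1])

```text
time: 20.68
tool_pos: [0.5784, -0.1819, 0.1026]
tcp_rot: [-3.142, 0.001, -0.003]
wrist_force: [-0.3, 0.1, -2.0]
width: 0.166
```

arm_command(steps=[0,0,0.015,0,0,0,0.1,0,0,0,0,0,0,0.1])

```text
time: 20.92
tool_pos: [0.5784, -0.1819, 0.1023]
tcp_rot: [3.142, -0.001, 0.003]
wrist_force: [-0.1, -0.0, -0.7]
width: 0.168
```

```bash
python3 -c "
from h import *
contact(2)"
```

```text
20.975 [0.10232 0.10232] [-0.73 -0.19] xy [ 0.5784 -0.1819] [ 3.1415e+00 -1.0000e-03  3.3000e-03]
```

arm_command(steps=[0,0,0.01,0,0,0,0.1,0,0,0,0,0,0,0.1])

```text
time: 21.28
tool_pos: [0.5785, -0.182, 0.1022]
tcp_rot: [3.141, -0.001, 0.003]
wrist_force: [-1.2, -0.2, 1.6]
width: 0.17
```

```bash
python3 -c "
from h import *
contact(2)
plan([.593,-.0915,.1023],0,width=.1)"
```

```text
21.325 [0.10218 0.10217] [1.59 2.57] xy [ 0.5785 -0.182 ] [ 3.1415e+00 -1.0000e-03  3.5000e-03]
D [0.0145 0.0905 0.0001] rv [ 0.01 -0.13 -0.03] n 4
[0.12, -0.75, 0, 0, -0.01, 0, 0.1, 0.12, -0.76, 0, 0, 0, 0, 0.1, 0.12, -0.75, 0, 0, -0.01, 0, 0.1, 0.12, -0.76, 0, 0, 0, -0.01, 0.1]
```

arm_command(steps=[0,0,-0.2,0,0,0,0.1,0.12,-0.75,0,0,0,0,0.1,0.12,-0.76,0,0,0,0,0.1,0.12,-0.75,0,0,0,0,0.1,0.12,-0.76,0,0,0,0,0.1,0,0,0,0,0,0,0.1,0,0,0.1,0,0,0,0.1,0,0,0.06,0,0,0,0.1,0,0,0,0,0,0,0.1])

```text
time: 22.5
tool_pos: [0.5925, -0.0918, 0.1027]
tcp_rot: [-3.141, 0.002, -0.002]
wrist_force: [-0.8, -1.0, -1.5]
width: 0.172
```

arm_command(steps=[0,0,0.015,0,0,0,0.1,0,0,0,0,0,0,0.1])

```text
time: 22.75
tool_pos: [0.5929, -0.0916, 0.1027]
tcp_rot: [-3.142, 0.002, -0.003]
wrist_force: [-0.1, -0.1, -0.8]
width: 0.171
```

arm_command(steps=[0,0,0.012,0,0,0,0.1,0,0,0,0,0,0,0.1])

```text
time: 23.0
tool_pos: [0.5929, -0.0914, 0.1024]
tcp_rot: [3.142, -0.001, 0.003]
wrist_force: [-0.2, -0.8, -0.6]
width: 0.171
```

```bash
python3 -c "
from h import *
contact(2)"
```

```text
23.05 [0.10236 0.10234] [-0.56 -1.11] xy [ 0.5929 -0.0913] [ 3.1416e+00 -1.0000e-03  3.3000e-03]
```

arm_command(steps=[0,0,0.01,0,0,0,0.1,0,0,0,0,0,0,0.1])

```text
time: 23.35
tool_pos: [0.5929, -0.0913, 0.1021]
tcp_rot: [3.142, -0.001, 0.003]
wrist_force: [-0.3, -0.8, -0.3]
width: 0.17
```

```bash
python3 -c "
from h import *
contact(2)
plan([.503,-.0775,.1023],0,width=.1)"
```

```text
23.4 [0.10214 0.10215] [-0.33 -0.29] xy [ 0.5929 -0.0913] [ 3.1416e+00 -1.0000e-03  3.4000e-03]
D [-0.0899  0.0138  0.0002] rv [ 0.   -0.12 -0.04] n 4
[-0.75, -0.11, 0, 0, -0.01, 0, 0.1, -0.75, -0.12, 0, 0, 0, 0, 0.1, -0.75, -0.11, 0, 0, -0.01, 0, 0.1, -0.75, -0.12, -0.01, 0, 0, -0.01, 0.1]
```

The four good buttons touch at 0.1021–0.1025 and B1 at 0.106. I'll go back over B1 and press it down gradually.

arm_command(steps=[0,0,-0.3,0,0,0,0.1,-0.75,-0.11,0,0,0,0,0.1,-0.75,-0.12,0,0,0,0,0.1,-0.75,-0.11,0,0,0,0,0.1,-0.75,-0.12,0,0,0,0,0.1,0,0,0,0,0,0,0.1,0,0,0.1,0,0,0,0.1,0,0,0,0,0,0,0.1,0,0,0,0,0,0,0.1])

```text
time: 24.58
tool_pos: [0.5034, -0.0776, 0.1078]
tcp_rot: [-3.142, 0.001, -0.003]
wrist_force: [-0.6, -0.4, -1.1]
width: 0.17
```

```bash
python3 -c "
from h import *
snap('wrist','b1b');contact(1)"
```

```text
24.625 [0.10776] [-2.01] xy [ 0.5033 -0.0775] [-3.1416e+00  1.0000e-03 -3.1000e-03]
```

View pics/b1b.png

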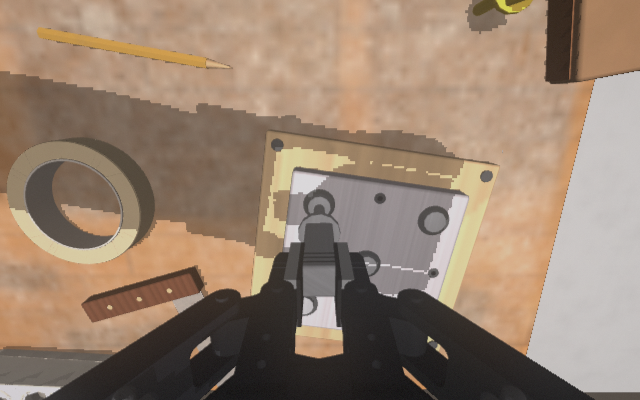

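The tip is over the middle of B1, at (319,205). Pressing in steps now.

arm_command(steps=[0,0,0.05,0,0,0,0.1,0,0,0.03,0,0,0,0.1,0,0,0.03,0,0,0,0.1,0,0,0,0,0,0,0.1])

```text
time: 25.18
tool_pos: [0.5034, -0.0776, 0.1057]
tcp_rot: [3.141, -0.001, 0.005]
wrist_force: [-2.3, -0.7, 5.7]
width: 0.169
```

arm_command(steps=[0,0,0.02,0,0,0,0.1,0,0,0,0,0,0,0.1])

```text
time: 25.42
tool_pos: [0.5035, -0.0776, 0.1054]
tcp_rot: [3.141, -0.001, 0.005]
wrist_force: [-2.7, -0.2, 8.3]
width: 0.17
```

arm_command(steps=[0,0,0.02,0,0,0,0.1,0,0,0.02,0,0,0,0.1,0,0,0,0,0,0,0.1])

```text
time: 25.8
tool_pos: [0.5035, -0.0776, 0.1043]
tcp_rot: [3.141, -0.001, 0.005]
wrist_force: [-2.2, 0.8, 7.6]
width: 0.172
```

arm_command(steps=[0,0,0.02,0,0,0,0.1,0,0,0,0,0,0,0.1])

```text
time: 26.05
tool_pos: [0.5035, -0.0776, 0.1037]
tcp_rot: [3.141, -0.001, 0.005]
wrist_force: [-2.2, 0.1, 6.8]
width: 0.164
```

arm_command(steps=[0,0,0.02,0,0,0,0.1,0,0,0.02,0,0,0,0.1,0,0,0,0,0,0,0.1])

```text
time: 26.42
tool_pos: [0.5035, -0.0776, 0.1025]
tcp_rot: [3.141, -0.001, 0.005]
wrist_force: [-2.6, 1.1, 7.6]
width: 0.17
```

arm_command(steps=[0,0,-0.1,0,0,0,0.1,0,0,0,0,0,0,0.1,0,0,0,0,0,0,0.1])

```text
time: 26.8
tool_pos: [0.5025, -0.0774, 0.1035]
tcp_rot: [-3.141, 0.001, -0.002]
wrist_force: [0.1, 0.4, -1.5]
width: 0.17
```

```bash
python3 -c "
from h import *
contact(1)"
```

```text
26.8 [0.10347] [-1.47] xy [ 0.5025 -0.0774] [-3.1414e+00  1.1000e-03 -2.2000e-03]
```

arm_command(steps=[0,0,0,0,0,0,0.1,0,0,0,0,0,0,0.1])

```text
time: 27.1
tool_pos: [0.5027, -0.0774, 0.1037]
tcp_rot: [-3.142, 0.001, -0.003]
wrist_force: [-0.4, 0.0, -1.3]
width: 0.17
```

arm_command(steps=[0,0,0.01,0,0,0,0.1,0,0,0,0,0,0,0.1])

```text
time: 27.35
tool_pos: [0.5028, -0.0774, 0.1036]
tcp_rot: [-3.142, 0.001, -0.003]
wrist_force: [-0.1, -0.1, -1.3]
width: 0.169
```

arm_command(steps=[0,0,0.01,0,0,0,0.1,0,0,0,0,0,0,0.1])

```text
time: 27.6
tool_pos: [0.5028, -0.0774, 0.1033]
tcp_rot: [-3.142, 0.001, -0.003]
wrist_force: [-0.7, -0.7, -1.1]
width: 0.167
```

arm_command(steps=[0,0,0.01,0,0,0,0.1,0,0,0,0,0,0,0.1])

```text
time: 27.85
tool_pos: [0.5029, -0.0775, 0.1031]
tcp_rot: [-3.142, 0.001, -0.003]
wrist_force: [-0.6, 0.4, -1.3]
width: 0.17
```

```bash
python3 -c "
from h import *
contact(2)"
```

```text
27.9 [0.10307 0.10307] [-1.34 -1.38] xy [ 0.5029 -0.0775] [ 3.1416e+00 -1.1000e-03  3.3000e-03]
```

arm_command(steps=[0,0,0.01,0,0,0,0.1,0,0,0,0,0,0,0.1])

```text
time: 28.2
tool_pos: [0.5029, -0.0775, 0.1029]
tcp_rot: [3.142, -0.001, 0.003]
wrist_force: [-0.2, 0.9, 1.0]
width: 0.169
```

```bash
python3 -c "
from h import *
contact(3)"
```

```text
28.3 [0.10291 0.1029  0.10288] [ 0.99 -0.1   0.78] xy [ 0.5029 -0.0775] [-3.1416e+00  1.0000e-03 -3.4000e-03]
```

arm_command(steps=[0,0,0.02,0,0,0,0.1,0,0,0.01,0,0,0,0.1,0,0,0,0,0,0,0.1])

```text
time: 28.72
tool_pos: [0.5031, -0.0775, 0.1026]
tcp_rot: [3.141, -0.001, 0.004]
wrist_force: [-1.7, 0.7, 4.7]
width: 0.174
```

arm_command(steps=[0,0,0.01,0,0,0,0.1,0,0,0,0,0,0,0.1])

```text
time: 28.98
tool_pos: [0.5032, -0.0775, 0.1025]
tcp_rot: [3.141, -0.001, 0.004]
wrist_force: [-2.5, 0.9, 7.1]
width: 0.168
```

arm_command(steps=[0,0,0.01,0,0,0,0.1,0,0,0,0,0,0,0.1])

```text
time: 29.22
tool_pos: [0.5033, -0.0776, 0.1024]
tcp_rot: [3.141, -0.001, 0.004]
wrist_force: [-1.4, -0.4, 8.7]
width: 0.174
```

arm_command(steps=[0,0,0.01,0,0,0,0.1,0,0,0,0,0,0,0.1])

```text
time: 29.48
tool_pos: [0.5033, -0.0775, 0.1022]
tcp_rot: [3.141, -0.001, 0.004]
wrist_force: [-2.9, 1.7, 7.5]
width: 0.163
```

```bash
python3 -c "
from h import *
contact(1)"
```

```text
29.475 [0.10217] [7.46] xy [ 0.5033 -0.0775] [ 3.1414e+00 -9.0000e-04  4.3000e-03]
```

arm_command(steps=[0,0,0.01,0,0,0,0.1,0,0,0,0,0,0,0.1])

```text
time: 29.78
tool_pos: [0.5033, -0.0776, 0.1019]
tcp_rot: [3.141, -0.001, 0.004]
wrist_force: [-2.9, 1.0, 8.4]
width: 0.172
```

```bash
python3 -c "
from h import *
contact(2)"
```

```text
29.825 [0.10187 0.10186] [8.41 7.53] xy [ 0.5033 -0.0775] [ 3.1414e+00 -9.0000e-04  4.3000e-03]
```

arm_command(steps=[0,0,-0.08,0,0,0,0.1,0,0,0,0,0,0,0.1,0,0,0,0,0,0,0.1,0,0,0,0,0,0,0.1,0,0,0.01,0,0,0,0.1,0,0,0,0,0,0,0.1])

```text
time: 30.62
tool_pos: [0.5028, -0.0774, 0.1026]
tcp_rot: [-3.142, 0.001, -0.003]
wrist_force: [0.2, 0.8, -1.9]
width: 0.175
```

arm_command(steps=[0,0,0.01,0,0,0,0.1,0,0,0,0,0,0,0.1])

```text
time: 30.88
tool_pos: [0.5028, -0.0774, 0.1024]
tcp_rot: [-3.142, 0.001, -0.003]
wrist_force: [-0.1, 0.4, -2.1]
width: 0.17
```

arm_command(steps=[0,0,0.01,0,0,0,0.1,0,0,0,0,0,0,0.1])

```text
time: 31.12
tool_pos: [0.5029, -0.0775, 0.1023]
tcp_rot: [3.142, -0.001, 0.003]
wrist_force: [-0.7, 0.5, 0.7]
width: 0.171
```

```bash
python3 -c "
from h import *
contact(3)"
```

```text
31.225 [0.1023  0.10226 0.10226] [0.7  0.46 0.57] xy [ 0.5029 -0.0775] [ 3.1416e+00 -1.0000e-03  3.3000e-03]
```

B1 now touches at 0.1023. I'll retouch the centre button to make sure the probe hasn't slipped in the jaws.

arm_command(steps=[0,0,-0.18,0,0,0,0.1,0.42,0.58,0,0,0,0,0.1,0.42,0.58,0,0,0,0,0.1,0.41,0.59,0,0,0,0,0.1,0,0,0,0,0,0,0.1,0,0,0.1,0,0,0,0.1,0,0,0.05,0,0,0,0.1,0,0,0,0,0,0,0.1,0,0,0,0,0,0,0.1])

```text
time: 32.4
tool_pos: [0.5401, -0.1296, 0.1031]
tcp_rot: [-3.141, 0.0, -0.003]
wrist_force: [0.1, 0.3, -1.0]
width: 0.171
```

arm_command(steps=[0,0,0.01,0,0,0,0.1,0,0,0,0,0,0,0.1])

```text
time: 32.65
tool_pos: [0.5403, -0.1299, 0.1028]
tcp_rot: [-3.142, 0.001, -0.003]
wrist_force: [0.2, 0.2, -1.4]
width: 0.17
```

arm_command(steps=[0,0,0.01,0,0,0,0.1,0,0,0,0,0,0,0.1])

```text
time: 32.9
tool_pos: [0.5404, -0.13, 0.1026]
tcp_rot: [-3.142, 0.001, -0.003]
wrist_force: [0.6, 0.6, -0.7]
width: 0.172
```

```bash
python3 -c "
from h import *
contact(3)"
```

```text
33.0 [0.10256 0.10254 0.10254] [-0.65 -1.54 -0.29] xy [ 0.5403 -0.13  ] [-3.1416e+00  1.0000e-03 -3.2000e-03]
```

```bash
python3 - <<'E'
from h import *
plan([.5403,-.13,.138],0,width=.1)
E
```

```text
D [-0.0001 -0.      0.0354] rv [-0.   -0.12 -0.04] n 2
[0, 0, -0.59, 0, -0.01, 0, 0.1, 0, 0, -0.59, 0, -0.01, -0.01, 0.1]
```

arm_command(steps=[0,0,-0.59,0,0,0,0.1,0,0,-0.59,0,0,0,0.1,-0.01,-0.98,0,0,0,0,0.1,-0.01,-0.98,0,0,0,0,0.1,-0.01,-0.98,0,0,0,0,0.1,-0.01,-0.98,0,0,0,0,0.1,-0.01,-0.98,0,0,0,0,0.1,-0.01,-0.98,0,0,0,0,0.1,0,-0.98,0,0,0,0,0.1,0,-0.98,0,0,0,0,0.1])

```text
time: 34.3
tool_pos: [0.5395, 0.1063, 0.1399]
tcp_rot: [-3.141, 0.001, -0.007]
wrist_force: [0.4, -0.2, -1.7]
width: 0.168
```

arm_command(steps=[0,0,0,0,0,0,0.1,0,0,0,0,0,0,0.1,0,0,0,0,0,0,0.1])

```text
time: 34.67
tool_pos: [0.5388, 0.1044, 0.1384]
tcp_rot: [3.141, -0.002, 0.004]
wrist_force: [1.0, 0.6, -1.9]
width: 0.168
```

```bash
python3 - <<'E'
from h import *
w,K,T=snap('wrist','r1');s=bot.read_state();p=s['tool_pos'];print(p,s['tcp_rot'],s['wrist_force'])
cv2.imwrite('pics/crop5.png',cv2.resize(w[170:255,275:360],(600,600),interpolation=cv2.INTER_CUBIC))
print((proj(K,T,p+[0,0,-.0675])-[275,170])*600/85)
E
```

```text
[0.5387528  0.10440694 0.1381913 ] [ 3.14145006e+00 -2.67692200e-03  3.72040049e-03] [-0.41332201 -0.2522538  -1.78202935]
[311.18236987 279.83664095]
```

View pics/crop5.png

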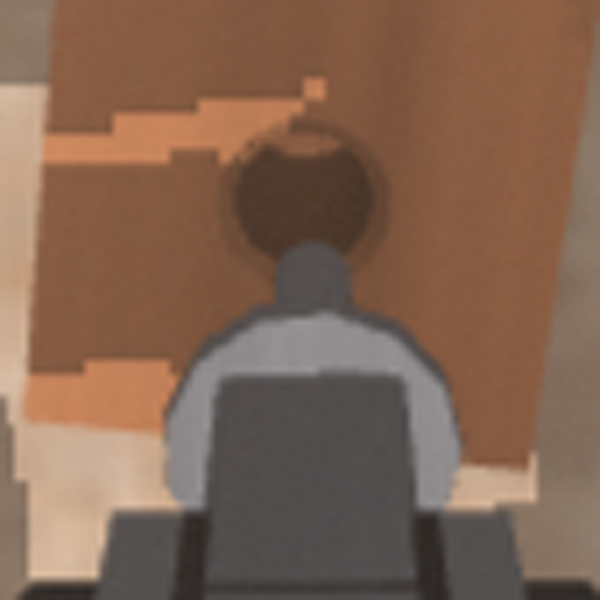

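```bash
python3 - <<'E'
from h import *
w,K,T=load('r1')
h=onz(K,T,*(np.array([303,202])*85/600+[275,170]),.05);t=onz(K,T,*(np.array([314,278])*85/600+[275,170]),.1382-.0675)
print(h,t,h-t)
plan([.538,.1068,.1150],0,n=4,width=.1)
E
```

```text
[0.53789829 0.10641767 0.05      ] [0.5390489  0.10461385 0.0707    ] [-0.00115062  0.00180383 -0.0207    ]
D [-0.0008  0.0024 -0.0232] rv [ 0.01 -0.14 -0.1 ] n 4
[-0.01, -0.02, 0.19, 0, -0.01, 0, 0.1, -0.01, -0.02, 0.19, 0, 0, -0.01, 0.1, 0, -0.02, 0.2, 0, -0.01, 0, 0.1, -0.01, -0.02, 0.19, 0, 0, -0.01, 0.1]
```

arm_command(steps=[-0.03,-0.07,0.1,0,0,0,0.1,0,0,0.2,0,0,0,0.1,0,0,0.2,0,0,0,0.1,0,0,0.2,0,0,0,0.1,0,0,0,0,0,0,0.1,0,0,0,0,0,0,0.1])

```text
time: 35.48
tool_pos: [0.5378, 0.1074, 0.1169]
tcp_rot: [-3.142, 0.001, -0.003]
wrist_force: [-0.1, 0.6, -1.4]
width: 0.169
```

arm_command(steps=[0,0.02,0.3,0,0,0,0.1,0,0,0.3,0,0,0,0.1,0,0,0.3,0,0,0,0.1,0,0,0.25,0,0,0,0.1,0,0,0,0,0,0,0.1,0,0,0,0,0,0,0.1])

```text
time: 36.22
tool_pos: [0.538, 0.1068, 0.0825]
tcp_rot: [-3.142, 0.001, -0.004]
wrist_force: [-0.1, -0.1, -1.4]
width: 0.171
```

arm_command(steps=[0,0,0.06,0,0,0,0.1,0,0,0.06,0,0,0,0.1,0,0,0,0,0,0,0.1,0,0,0,0,0,0,0.1])

```text
time: 36.72
tool_pos: [0.5378, 0.1067, 0.0789]
tcp_rot: [-3.142, 0.001, -0.003]
wrist_force: [0.8, -0.5, -1.2]
width: 0.175
```

arm_command(steps=[0,0,0.02,0,0,0,0.1,0,0,0,0,0,0,0.1])

```text
time: 36.98
tool_pos: [0.5378, 0.1067, 0.0782]
tcp_rot: [-3.142, 0.001, -0.003]
wrist_force: [-0.2, -0.9, -2.0]
width: 0.171
```

arm_command(steps=[0,0,0.02,0,0,0,0.1,0,0,0,0,0,0,0.1])

```text
time: 37.22
tool_pos: [0.5378, 0.1067, 0.0775]
tcp_rot: [3.142, -0.001, 0.003]
wrist_force: [-0.2, 1.2, -1.7]
width: 0.169
```

arm_command(steps=[0,0,0.02,0,0,0,0.1,0,0,0,0,0,0,0.1])

```text
time: 37.48
tool_pos: [0.5379, 0.1067, 0.0775]
tcp_rot: [-3.142, 0.001, -0.003]
wrist_force: [-0.5, -0.6, 3.4]
width: 0.17
```

Seated: the arm stopped at 0.0775 with 3.4 N. Releasing now.

arm_command(steps=[0,0,-0.01,0,0,0,0.1,0,0,0,0,0,0,0.35,0,0,0,0,0,0,0.6,0,0,0,0,0,0,0.6,0,0,0,0,0,0,0.6])

```text
time: 38.1
tool_pos: [0.5379, 0.1067, 0.0772]
tcp_rot: [-3.142, 0.001, -0.003]
wrist_force: [0.7, 0.4, -0.5]
width: 0.6
```

arm_command(steps=[0,0,-0.5,0,0,0,0.6,0,0,-0.9,0,0,0,0.6,0,0,-0.9,0,0,0,0.6,0,0,-0.9,0,0,0,0.6,0,0,-0.9,0,0,0,0.6,0,0,0,0,0,0,0.6,0,0,0,0,0,0,0.6])

```text
time: 38.98
tool_pos: [0.5373, 0.1067, 0.2002]
tcp_rot: [3.142, -0.001, 0.003]
wrist_force: [0.1, -1.0, -1.1]
width: 0.602
```

```bash
python3 - <<'E'
from h import *
w,K,T=snap('wrist','f1');t,_,_=snap('top','f2');s=bot.read_state();print(s['time'],s['tool_pos'],s['wrist_force'],s['width'])
a=cv2.resize(w[120:220,270:420],(600,400),interpolation=cv2.INTER_CUBIC)
cv2.imwrite('pics/crop6.png',a)
E
```

```text
39.075 [0.53663196 0.10658029 0.19900566] [-0.64927667 -0.55709801  0.02491498] 0.6044394146867617
```

View pics/f1.png

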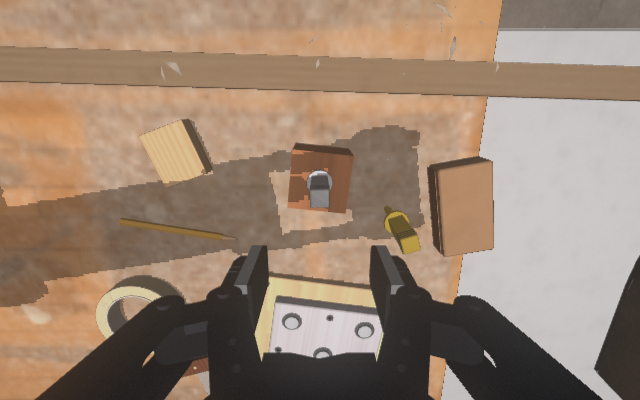

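View pics/crop6.png

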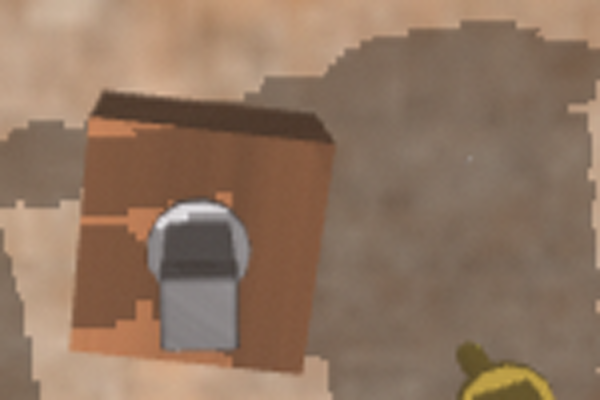

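The probe stands upright in the stand, grip top at (320,197), with its collar flat on the wood. The offcut, sanding block and yellow look-alike lie undisturbed, and the gripper is clear.

```bash
python3 -c "
from h import *
print(bot.finish_job())"
```

```text
the job is handed in; nothing more can be done
None
```

I found the high button, pressed it level with the other four, put the probe back in its stand and handed the job in. The clock read about 39 s of the 67 s allowed.

- **Finding it:** I touched all five buttons at about 1–3.5 N. The one near (0.503, -0.078) touched at a TCP height of 106.0 mm. The other four touched at about 102.1, 102.2, 102.3 and 102.5 mm, so it stood roughly 3.8 mm too high.
- **Pressing it:** I pressed only that button, in small steps at about 9–10 N. It now touches at 102.3 mm, in the middle of the other four.
- **Checking for slip:** I touched the centre button again afterwards and it read 102.5 mm, the same as before. The probe had not slipped in the jaws and that button had not moved.
- **Probe back in its stand:** It seated at 3.4 N with the TCP at the height it was grasped at, 77.5 mm. After release, the wrist view shows it upright with the collar on the block.
- **Other things:** In that same view the sanding block, offcut and yellow look-alike probe lie where they were.

No check failed. The least certain number is B4, the good button near (0.593, -0.091). I read it at about 1 N, lighter than the others, so it is good to about 0.2 mm.

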